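Weigh a hardwood offcut on the notched beam scale

ROBOT

A 6-joint arm with a two-finger parallel gripper is mounted at the origin on the work surface; the furniture and walls round the work are solid. World frame = base frame: x ahead of the robot, y to its left, z up, the work surface at z = 0. Lengths are in mm, angles in rad, forces in N, time in s.
With the tool pointing down it reaches from about 275 to 1000 mm from the base axis. Payload 8.4 kg.
Tool frame: the origin (TCP) lies between the finger pads; the fingertips stand 22 mm ahead of it and the grasp point (between the pads) lies 3 mm ahead of it; z points along the fingers, y is the line along which they close (so a half turn about z gives the same grasp; the last joint's range is limited). The gripper opens to 85 mm and grips with 20 to 120 N. Pads are 22 mm wide; open, the fingers measure 114 mm over their backs; the gripper's body (76 mm by 85 mm) begins 54 mm behind the grasp point. The pads swing forward as they close: fully open they stand 13 mm farther back than shut.
Start: joints at [1.195, 0.353, 1.633, -0, 1.155, -0.002], TCP at [228.221, 581.845, 253.281] pointing down, gripper open.
Joint ranges: [-2.63, 2.63], [-0.92, 2.1], [0.06, 2.66], [-1.3, 4.44], [0, 2.69], [-3.02, 3.02]. Speed limits (rad/s): [2.22, 2.22, 2.79, 3.14, 3.14, 3.14].

INTERFACE

Orientations are given as [roll, pitch, yaw] about the fixed x, y, z axes, in that order (R = Rz(yaw) Ry(pitch) Rx(roll)).
In Python, from rig import r, grab_frame gives the robot as it stands.
- The arm moves only by the shell command python3 -m inch 'ROWS' [FORCE]. ROWS is JSON, a list of rows, each a list of 7 numbers: the turn, a rotation vector about the tool's x, y, z as a fraction of full scale, then the shift along the tool's x, y, z as a fraction of full scale, then the closure, from 0 (fully open) to 1 (shut). In form: [[rx, ry, rz, dx, dy, dz, fingers], ...]. A call has 1 to 8 rows; each row shifts and turns the commanded pose from where the row before left it, along the tool's axes as they then stand; what a row does not reach is not made up. Full scale, the value 1, is 2.5 cm for a shift and pi rad for a turn. A row lasts 1/12 s, in which the tool goes at most 41.7 mm and 7.16 degrees, less where a joint would pass 70% of its speed; a pose out of reach is approached as far as the arm can. A call with a number of a shift or a turn outside -1 to 1 is refused whole. A call with a gripper value outside its range is refused whole. The fingers move at their own pace and stop on an object; FORCE is the grip in N (left out, the last holds). Time passes only in rows, so rows that do not move let the fingers close. It gives the time, the measured TCP pose, the force, the opening and the grip force at its end, in the units of the state.
- r.sense(): the state, without advancing time (a new reading comes with each control period).
- grab_frame(name): name is "scene" or "top" or "wrist"; returns a dict with "pixels" (420x560x3 uint8, red, green, blue), "z_map" (420x560 float32, mm along the optical axis (not along the pixel's ray), 0 where there is no reading), "vertical_fov" (degrees; the focal length in pixels is half the picture's height over the tangent of half this angle, whatever the lens; pixels are square), "cx", "cy" (the principal point, pixels), "dist" ([k1, k2, p1, p2, k3] as OpenCV has them; the pictures are not rectified), "cam_to_world" (4x4, takes a point from camera to world coordinates). Camera axes: x right, y down, z forward; pixel columns grow to the right and rows downward; lengths in mm; the calibration is good to about 2 mm. A picture is of the moment at which its call begins.
- r.sign_off(): hands the job in; it is judged then, once.
The state is a dict: "clock": time; "qpos": joint angles; "qvel": joint speeds; "joint_efforts": joint torques, N m; "eef_pos": TCP position; "tcp_rot": TCP orientation; "contact_force": force on the tool from outside, world axes, zero at the start; "wrist_torque": the same for the moment, N m; "opening": opening from 0.0 (shut) to 1.0 (fully open); "grasp_force": force on a finger pad.
Only numpy, scipy, OpenCV 4.12 (cv2) and the standard library are available. Lean on these libraries where they do the work, as an engineer would, in place of code of your own. Each camera call takes 0.05 s, during which the arm holds its last target. There are 200 camera calls.

TASK

Weigh the hardwood offcut on the beam scale: lay it flat and centred in the two saddles of the scale's cradle and shift the poise along the notched beam until, with everything let go, the beam settles with its red pointer inside the green band. Leave the offcut in the cradle and the poise seated in its notches, and leave the glue bottle and the roll of tape undisturbed.

Things in the scene. Friction and masses are not known exactly. Their poses are not given: they have to be found in the camera images.
- offcut_mid (a point): Centre (half-way up) of the loose red-brown hardwood offcut, a board 45 x 170 x 20 mm lying flat on the bench to the right of the scale. Own y axis along the 170 mm length, x across the 45 mm width, z up. Weight unknown, 0.10 to 0.21 kg. Grasp it across the width at mid-length.
- cradle (a point): Load end of the swinging beam, moving with it: point midway between its two U-shaped saddles, at seat level. Own x axis: along the board when laid in; y: along the beam, away from the poise; z up. Saddles 18 mm wide, 58 mm either side along x, 53 mm wide inside at the seat; stops upright to 11 mm, then flared outward to 24 mm above the seat.
- pivot (a point): Centre of the beam's pivot (fixed), 110 mm above the bench; same height as the cradle's seats when level, which lie 130 mm from it. Own y axis level along the beam towards the cradle. Between the saddles is only a 14 mm wide bar below seat level, and the beam's 10 mm wide arm 28 mm below it, so fingers may pass down both long sides of the board at its middle.
- poise_grip (a point): Middle of the upright round brass grip of the poise, 24 mm diameter, 44 mm tall (22 mm above and below); grasp from above. Below is the dark block, 27 x 44 mm, top 26 mm below this point; it straddles the notched bar, 1.5 mm play each side. Loose, 0.15 kg; slides (5 N) if free to rise 4 mm over the notches, or if the beam can sink as much; else lift it over. Slid, it can tip and lag 4 mm behind the grip. Own y: to the cradle.
- pointer (a point): Red pointer tip at the poise end of the beam, 278 mm from the pivot; it rises and falls with the beam. Notches in the beam's top are 8 mm apart; the poise can sit 56 (its start) to 224 mm from the pivot, measured along the beam to its grip; the place that balances lies between 85 and 210 mm. A small stop ends the notches at 247 mm.
- index (a point): Fixed: middle of the green band (15 mm high) on the white index plate (30 mm wide, 72 mm tall, centred here, level with the pivot) just behind the pointer as seen from the robot, on a slim post at the right end of the scale. x axis: level, across the beam, away from the robot; y: along the beam to the cradle. Green base plate: 75 x 400 x 18 mm.
- beam (a joint): Beam angle, rad: 0 level, pointer mid-band; positive = poise end down; stops at +-0.08 (cradle empty: +0.08; offcut in, poise at start: -0.08). Swings freely, damped, still after 1 s. Between the stops, free, it gains 0.0043 rad per mm (0.035 a notch) as the poise moves outward. Pointer in the band: within 0.027; some notch always gives that. No use while poise or beam is held.
- glue_bottle: Bystander: yellow glue bottle with a red nozzle, 63 mm wide, 188 mm tall, left of the scale; origin at the centre of its underside.
- tape_roll: Bystander: roll of masking tape, 96 mm wide, 25 mm tall, lying flat far to the right; origin at the centre of its underside.

How it is judged:
By the outcome, as a careful person would: the job done as asked, in the order asked, and still so for the second after the job is handed in, with the robot touching nothing.
It also fails if it takes over 64 s, if anything falls off the work surface, if the arm or the gripper's body presses on something with over 40 N, if the wrist force passes 120 N, or if a joint passes its speed limit or range.

## Working session

There is one attempt and no reset: what is moved stays moved. The work goes in short steps, Python scripts to look and compute and a shell command to move; the robot and the scene stay as the last step left them, time stands still between calls to the robot, and variables do not carry over. Pictures are saved under pics/ and viewed, at most 14 in all, crops included, and the job is handed in when it is done.

```bash
ls; mkdir -p pics
cat > h.py <<'E'
import numpy as np, cv2
from rig import r, grab_frame
def K(f):
    F=f["pixels"].shape[0]/2/np.tan(np.radians(f["vertical_fov"])/2)
    return np.array([[F,0,f["cx"]],[0,F,f["cy"]],[0,0,1.]])
def cloud(f):
    h,w=f["z_map"].shape
    uv=np.stack(np.meshgrid(np.arange(w),np.arange(h)),-1).reshape(-1,1,2).astype(np.float64)
    n=cv2.undistortPoints(uv,K(f),np.array(f["dist"],float)).reshape(h,w,2)
    z=f["z_map"][...,None]
    P=np.concatenate([n*z,z],-1); T=np.array(f["cam_to_world"])
    W=P@T[:3,:3].T+T[:3,3]; W[f["z_map"]==0]=np.nan
    return W
def save(f,n): cv2.imwrite("pics/"+n+".png",f["pixels"][...,::-1])
E
python3 - <<'E'
from h import *
import pickle
for n in("scene","top"):
    f=grab_frame(n); save(f,n+"0"); pickle.dump(f,open(n+"0.pkl","wb"))
s=r.sense(); print(s)
E
```

```text
pics
{'clock': 0.1, 'qpos': array([ 1.19462163e+00,  3.53566587e-01,  1.63406927e+00, -2.58254503e-05,
        1.15521411e+00, -2.43607903e-03]), 'qvel': array([-0.00049631, -0.00294498, -0.00082059, -0.00075568,  0.0001904 ,
        0.00012589]), 'joint_efforts': array([ 8.57094790e-06, -6.06355333e+01, -3.42819679e+01,  4.19705486e-05,
        3.94400849e-03,  2.22698753e-05]), 'eef_pos': array([228.06416701, 581.46366194, 252.64035868]), 'tcp_rot': array([-3.14033528e+00,  2.05511067e-05,  2.76786449e+00]), 'contact_force': array([-0.93757285, -0.04464851, -0.25943547]), 'wrist_torque': array([-0.01524608,  0.00730085,  0.01275466]), 'grasp_force': 0.0, 'opening': 1.0028233377768667}
```

View pics/scene0.png

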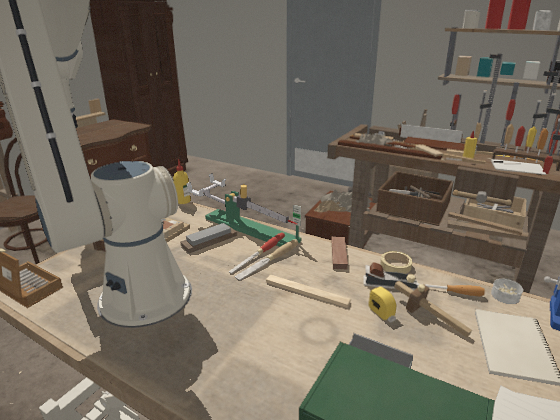

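View pics/top0.png

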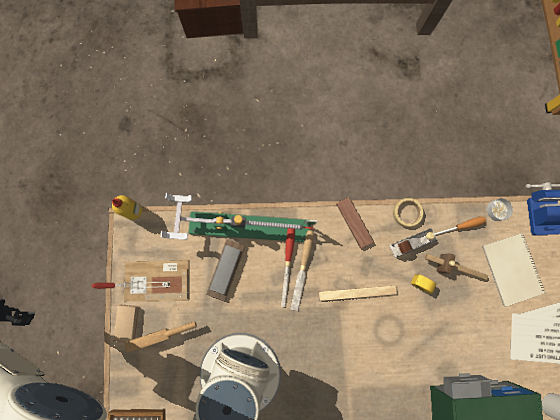

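The scene picture shows the scale behind the robot base. In the top view:
- the offcut is at about (356,223)
- the saddles are at (178,197) and (174,235)
- the poise grip is at (239,218)
- the pointer and index are near (312,222)
- the bottle is at (125,205)
- the tape is at (408,212)

Run:
```python
from h import *
import pickle
f=pickle.load(open("top0.pkl","rb")); W=cloud(f); p=f["pixels"].astype(int)
np.set_printoptions(precision=1,suppress=True)
T=np.array(f["cam_to_world"]);print("cam",T[:3,3])
def at(u,v): print((u,v),W[v,u],p[v,u])
for u,v in[(356,223),(178,197),(174,235),(239,218),(220,219),(408,205),(120,205),(312,222)]: at(u,v)
# offcut
m=np.zeros(p.shape[:2],bool); m[190:255,330:382]=1
m&=(W[...,2]>12)&(W[...,2]<30)
P=W[m]; rc=cv2.minAreaRect(P[:,:2].astype(np.float32)); print("offcut",rc,np.median(P[:,2]),m.sum())
b=cv2.boxPoints(rc);print(b)
# heights over scale
m=np.zeros(p.shape[:2],bool); m[185:250,155:325]=1
for lo,hi in[(60,90),(90,115),(115,140),(140,200)]:
    k=m&(W[...,2]>lo)&(W[...,2]<hi); n,l,st,c=cv2.connectedComponentsWithStats(k.astype(np.uint8))
    for i in range(1,n):
        if st[i,4]>8:
            q=W[l==i]; print(lo,hi,st[i],"mean",q.mean(0),"min",q.min(0),"max",q.max(0))
# green base plate
k=m&(p[...,1]>p[...,0]+25)&(W[...,2]<30)&(W[...,2]>8); rc=cv2.minAreaRect(W[k][:,:2].astype(np.float32)); print("base",rc,W[k][:,2].mean())
c=cv2.resize(f["pixels"][180:260,150:390],None,fx=3.3,fy=3.3,interpolation=cv2.INTER_CUBIC); cv2.imwrite("pics/crop1.png",c[...,::-1])
```

```text
cam [ 281.7 -114.8 1357.9]
(356, 223) [ 467.3 -393.    17.8] [147 105  85]
(178, 197) [550.1 170.2 116.4] [237 234 230]
(174, 235) [431.8 179.6 123.6] [237 233 229]
(239, 218) [471.2 -21.  167.4] [234 188  96]
(220, 219) [477.1  40.4 121.2] [230 180  91]
(408, 205) [ 525.7 -576.8   -0.1] [176 153 120]
(120, 205) [524.2 339.1 146.9] [74 28 23]
(312, 222) [ 460.4 -238.4  117.7] [42 57 42]
offcut ((471.89111328125, -387.4075927734375), (170.6675262451172, 47.25163269042969), 25.275495529174805) 20.190812355633625 732
[[ 384.6 -402.5]
 [ 404.8 -445.2]
 [ 559.1 -372.3]
 [ 539.  -329.6]]
60 90 [183 217  33   6  98] mean [482.6 109.4  85.2] min [473.9  60.7  73.5] max [492.  160.8  90. ]
60 90 [223 216   5   3   9] mean [489.7  29.7  74.5] min [487.6  24.7  63.7] max [494.3  35.7  85.6]
90 115 [174 201  14  32 126] mean [489.7 169.6 110.3] min [442.  146.5  90. ] max [538.9 183.4 114.8]
90 115 [218 215  13   9  43] mean [475.7  27.1 108.9] min [466.2  10.8  92.9] max [492.3  47.8 115. ]
90 115 [213 218   4   4  11] mean [477.3  58.8 112.1] min [472.8  53.5 106.5] max [482.5  63.2 114.8]
90 
[... 881 characters left out ...]
.6] min [453.2  28.6 116.1] max [465.   60.9 131.5]
115 140 [163 229  25  11 147] mean [431.9 176.7 123.7] min [419.4 137.  115.3] max [451.1 209.1 139.5]
140 200 [165 192   4   7  20] mean [550.4 198.3 145.5] min [542.4 193.6 140. ] max [560.1 202.6 149.3]
140 200 [234 215   8   9  60] mean [468.6 -16.4 165.8] min [458.7 -27.3 142.3] max [480.1  -4.4 175.9]
140 200 [307 219  10   3  16] mean [ 461.7 -235.9  145.4] min [ 459.4 -247.9  140.4] max [ 465.6 -220.9  150.7]
140 200 [161 231   3   6  17] mean [435.3 210.9 143.9] min [426.8 208.1 140.2] max [442.4 214.2 148.7]
base ((466.8201599121094, -40.84759521484375), (394.6535339355469, 72.65991973876953), 84.32005310058594) 17.544236957965023
```

View pics/crop1.png

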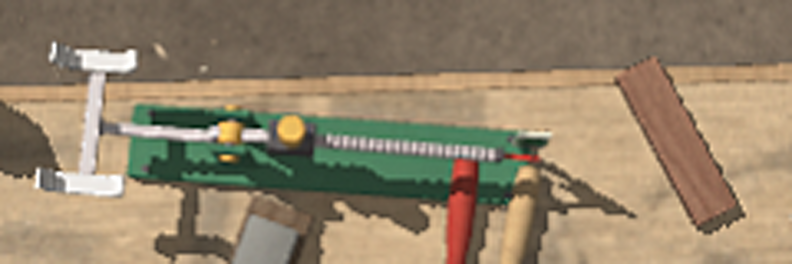

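```bash
python3 -m inch '[[0,0,0.039,0,0,0,0],[0,0,0.039,0,0,0,0],[0,0,0.039,0,0,0,0],[0,0,0.039,0,0,0,0],[0,0,0.039,0,0,0,0],[0,0,0.039,0,0,0,0],[0,0,0.039,0,0,0,0],[0,0,0.039,0,0,0,0]]'
python3 -m inch '[[0,0,0.039,0,0,0,0],[0,0,0.039,0,0,0,0],[0,0,0.039,0,0,0,0],[0,0,0.039,0,0,0,0],[0,0,0.039,0,0,0,0],[0,0,0.039,0,0,0,0],[0,0,0.039,0,0,0,0],[0,0,0.039,0,0,0,0]]'
python3 -m inch '[[0,0,0.039,0,0,0,0],[0,0,0.039,0,0,0,0],[0,0,0.039,0,0,0,0],[0,0,0,-0.192,0.981,0,0],[0,0,0,-0.192,0.981,0,0],[0,0,0,-0.192,0.981,0,0],[0,0,0,-0.192,0.981,0,0],[0,0,0,-0.192,0.981,0,0]]'
```

```text
clock: 0.77
eef_pos: [228.1, 581.6, 252.8]
tcp_rot: [-3.141, 0.001, 1.782]
contact_force: [0.4, 0.7, -1.4]
opening: 1.002
grasp_force: 0.0
clock: 1.43
eef_pos: [228.1, 581.6, 252.8]
tcp_rot: [3.141, 0.001, 0.801]
contact_force: [0.1, -0.6, -0.1]
opening: 1.001
grasp_force: 0.0
clock: 2.1
eef_pos: [258.7, 459.3, 252.9]
tcp_rot: [3.141, 0.001, 0.44]
contact_force: [1.1, 0.2, -0.2]
opening: 0.999
grasp_force: 0.0
```

```bash
for i in 1; do :; done
python3 -m inch '[[0,0,0,-0.192,0.981,0,0],[0,0,0,-0.192,0.981,0,0],[0,0,0,-0.192,0.981,0,0],[0,0,0,-0.192,0.981,0,0],[0,0,0,-0.192,0.981,0,0],[0,0,0,-0.192,0.981,0,0],[0,0,0,-0.192,0.981,0,0],[0,0,0,-0.192,0.981,0,0]]'
python3 -m inch '[[0,0,0,-0.192,0.981,0,0],[0,0,0,-0.192,0.981,0,0],[0,0,0,-0.192,0.981,0,0],[0,0,0,-0.192,0.981,0,0],[0,0,0,-0.192,0.981,0,0],[0,0,0,-0.192,0.981,0,0],[0,0,0,-0.192,0.981,0,0],[0,0,0,-0.192,0.981,0,0]]'
python3 -m inch '[[0,0,0,-0.192,0.981,0,0],[0,0,0,-0.192,0.981,0,0],[0,0,0,-0.192,0.981,0,0],[0,0,0,-0.192,0.981,0,0],[0,0,0,-0.192,0.981,0,0],[0,0,0,-0.192,0.981,0,0],[0,0,0,-0.192,0.981,0,0],[0,0,0,-0.192,0.981,0,0]]'
python3 -m inch '[[0,0,0,-0.192,0.981,0,0],[0,0,0,-0.192,0.981,0,0],[0,0,0,-0.192,0.981,0,0],[0,0,0,-0.192,0.981,0,0],[0,0,0,-0.192,0.981,0,0],[0,0,0,-0.192,0.981,0,0],[0,0,0,-0.192,0.981,0,0],[0,0,0,-0.192,0.981,0,0]]'
python3 -m inch '[[0,0,0,-0.192,0.981,0,0],[0,0,0,-0.192,0.981,0,0],[0,0,0,-0.192,0.981,0,0],[0,0,0,0,0,0,0],[0,0,0,0,0,0,0]]'
python3 - <<'E'
from h import *
import pickle
np.set_printoptions(precision=1,suppress=True)
f=grab_frame("wrist"); save(f,"w1"); W=cloud(f)
m=((W[...,2]>12)&(W[...,2]<30)&(np.hypot(W[...,0]-472,W[...,1]+387)<110)).astype(np.uint8)
n,l,st,c=cv2.connectedComponentsWithStats(m)
for i in range(1,n):
  if st[i,4]>200: print(st[i],cv2.minAreaRect(W[l==i][:,:2].astype(np.float32)),np.median(W[l==i][:,2]))
F=[r.sense() for _ in range(1)]
print(F[0]["eef_pos"],F[0]["tcp_rot"],F[0]["contact_force"],F[0]["qpos"])
E
```

```text
clock: 2.77
eef_pos: [307.4, 265.5, 253.1]
tcp_rot: [3.141, 0.0, 0.44]
contact_force: [0.2, -0.7, -0.2]
opening: 0.997
grasp_force: 0.0
clock: 3.43
eef_pos: [356.2, 71.7, 253.2]
tcp_rot: [3.142, 0.0, 0.44]
contact_force: [0.3, 0.2, 0.5]
opening: 1.002
grasp_force: 0.0
clock: 4.1
eef_pos: [405.0, -122.2, 253.1]
tcp_rot: [-3.141, 0.0, 0.44]
contact_force: [0.1, 0.6, 0.7]
opening: 1.001
grasp_force: 0.0
clock: 4.77
eef_pos: [453.9, -316.0, 252.9]
tcp_rot: [-3.141, 0.0, 0.44]
contact_force: [0.0, -0.4, 0.4]
opening: 1.0
grasp_force: 0.0
clock: 5.18
eef_pos: [472.0, -388.2, 252.5]
tcp_rot: [-3.141, 0.0, 0.438]
contact_force: [-0.1, 1.1, 0.1]
opening: 1.002
grasp_force: 0.0
[ 256  111   39  137 4989] ((472.0418395996094, -387.5896301269531), (168.96096801757812, 44.93529510498047), 25.549718856811523) 21.357759598159134
[ 471.8 -387.2  252.6] [-3.1  0.   0.4] [-0.4  0.5 -0.1] [-0.7  0.3  1.7  0.   1.1  0.4]
```

View pics/w1.png

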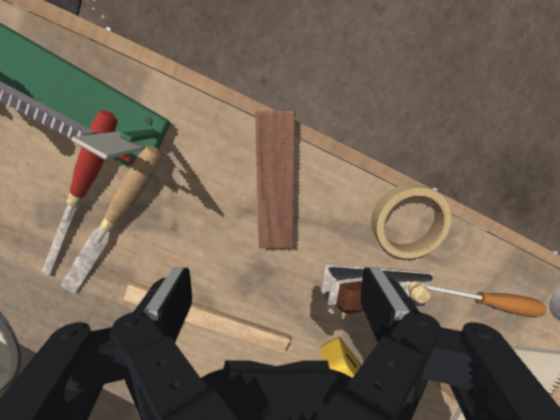

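Board centred at (275,180), aligned with the tool, with the tape at (412,222) well clear. I'll descend and grasp.

```bash
python3 -m inch '[[0,0,0,0,0,1,0],[0,0,0,0,0,1,0],[0,0,0,0,0,1,0],[0,0,0,0,0,1,0],[0,0,0,0,0,1,0],[0,0,0,0,0,1,0],[0,0,0,0,0,1,0],[0,0,0,0,0,1,0]]'
python3 -m inch '[[0,0,0,0,0,0.7,0],[0,0,0,0,0,0.4,0],[0,0,0,0,0,0,1],[0,0,0,0,0,0,1],[0,0,0,0,0,0,1],[0,0,0,0,0,0,1],[0,0,0,0,0,0,1],[0,0,0,0,0,0,1]]' 40
python3 -m inch '[[0,0,0,0,0,0,1],[0,0,0,0,0,0,1],[0,0,0,0,0,0,1],[0,0,0,0,0,0,1]]'
```

```text
clock: 5.9
eef_pos: [472.0, -386.1, 52.5]
tcp_rot: [-3.141, 0.0, 0.441]
contact_force: [-0.2, 0.4, -0.7]
opening: 1.004
grasp_force: 0.0
clock: 6.57
eef_pos: [473.0, -388.0, 27.5]
tcp_rot: [3.14, -0.001, 0.44]
contact_force: [-1.1, 2.5, 7.7]
opening: 0.518
grasp_force: 41.8
clock: 6.9
eef_pos: [473.1, -388.0, 27.5]
tcp_rot: [3.14, -0.001, 0.44]
contact_force: [-0.2, 1.8, 6.8]
opening: 0.513
grasp_force: 41.8
```

```bash
python3 -m inch '[[0,0,0,0,0,-0.2,1],[0,0,0,0,0,-0.8,1],[0,0,0,0,0,-1,1],[0,0,0,0,0,-1,1],[0,0,0,0,0,-1,1],[0,0,0,0,0,-1,1],[0,0,0,0,0,-1,1],[0,0,0,0,0,-1,1]]'
python3 -m inch '[[0,0,0.0347,0,0,-1,1],[0,0,0.0347,0,0,0,1],[0,0,0.0347,0,0,0,1],[0,0,0.0347,0,0,0,1],[0,0,0.0347,0,0,0,1],[0,0,0,0,0,0,1],[0,0,0,0,0,0,1],[0,0,0,0,0,0,1]]'
python3 - <<'E'
from h import *
F=[]
for i in range(24):
    f=grab_frame("wrist"); F.append(r.sense()["contact_force"])
F=np.array(F); print(F.mean(0),F.std(0)/len(F)**.5); s=r.sense(); print(s["eef_pos"],s["tcp_rot"],s["clock"])
save(f,"w2"); W=cloud(f)
z=s["eef_pos"][2]; c=s["eef_pos"]
m=(W[...,2]>z-45)&(W[...,2]<z+20)&(f["z_map"]>0)
print(m.sum())
E
```

```text
clock: 7.57
eef_pos: [472.0, -387.4, 202.7]
tcp_rot: [3.141, -0.0, 0.44]
contact_force: [0.5, 0.0, -1.9]
opening: 0.514
grasp_force: 41.4
clock: 8.23
eef_pos: [472.2, -387.5, 226.0]
tcp_rot: [3.141, -0.0, -0.102]
contact_force: [-0.4, 1.0, -1.9]
opening: 0.514
grasp_force: 41.4
[ 0.11360871  0.10798513 -1.43891052] [0.08638998 0.12789273 0.09511083]
[ 472.25550508 -387.53599223  225.82183925] [ 3.14153657e+00 -5.98677399e-05 -1.05156073e-01] 9.4333
27511
```

View pics/w2.png

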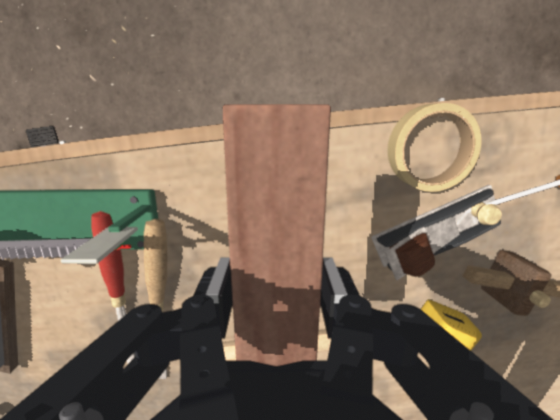

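Board is held square between the pads, with its near part at (275,340) and far end at (275,105). Its weight reads about 1.44 N. Next stop is a look pose beside the cradle.

```bash
python3 -m inch '[[0,0,0,-0.272,-0.962,0,1],[0,0,0,-0.272,-0.962,0,1],[0,0,0,-0.272,-0.962,0,1],[0,0,0,-0.272,-0.962,0,1],[0,0,0,-0.272,-0.962,0,1],[0,0,0,-0.272,-0.962,0,1],[0,0,0,-0.272,-0.962,0,1],[0,0,0,-0.272,-0.962,0,1]]'
python3 -m inch '[[0,0,0,-0.272,-0.962,0,1],[0,0,0,-0.272,-0.962,0,1],[0,0,0,-0.272,-0.962,0,1],[0,0,0,-0.272,-0.962,0,1],[0,0,0,-0.272,-0.962,0,1],[0,0,0,-0.272,-0.962,0,1],[0,0,0,-0.272,-0.962,0,1],[0,0,0,-0.272,-0.962,0,1]]'
python3 -m inch '[[0,0,0,-0.272,-0.962,0,1],[0,0,0,-0.272,-0.962,0,1],[0,0,0,-0.272,-0.962,0,1],[0,0,0,0,0,0,1],[0,0,0,0,0,0,1]]'
python3 - <<'E'
from h import *
np.set_printoptions(precision=1,suppress=True)
f=grab_frame("wrist"); save(f,"w3"); W=cloud(f); s=r.sense(); print(s["eef_pos"],s["tcp_rot"])
e=s["eef_pos"]
a=-0.101; R=np.array([[np.cos(a),np.sin(a)],[-np.sin(a),np.cos(a)]])
L=W.copy(); L[...,:2]=(W[...,:2]-[489.3,171])@R.T   # cradle-guess frame
white=f["pixels"].min(-1)>120
for lo,hi in[(108,160),(85,160)]:
  m=((L[...,2]>lo)&(L[...,2]<hi)&(abs(L[...,0])<75)&(abs(L[...,1])<50)).astype(np.uint8)
  n,l,st,c=cv2.connectedComponentsWithStats(m)
  for i in range(1,n):
    if st[i,4]>60: q=L[l==i]; print(lo,st[i],"min",np.percentile(q,1,0),"max",np.percentile(q,99,0))
import pickle; pickle.dump(f,open("w3.pkl","wb"))
# held board in tool frame
m=(W[...,2]>e[2]-14)&(W[...,2]<e[2]+2)&(W[...,2]>200); 
B=(W[m][:,:2]-e[:2])@R.T; print("board x max, y range",np.percentile(B,1,0),np.percentile(B,99,0),np.median(W[m][:,2]))
E
```

```text
clock: 10.1
eef_pos: [438.0, -189.4, 225.9]
tcp_rot: [3.142, -0.0, -0.105]
contact_force: [0.5, 0.7, -2.5]
opening: 0.517
grasp_force: 41.5
clock: 10.77
eef_pos: [404.1, 7.6, 226.0]
tcp_rot: [-3.142, -0.001, -0.105]
contact_force: [-0.0, 0.3, -2.0]
opening: 0.514
grasp_force: 41.5
clock: 11.18
eef_pos: [391.6, 81.3, 226.0]
tcp_rot: [-3.142, -0.0, -0.102]
contact_force: [-0.9, -0.4, -0.3]
opening: 0.515
grasp_force: 41.7
[391.8  80.6 225.9] [ 3.1 -0.  -0.1]
108 [  46    0  149  203 9809] min [-65.6 -38.3 109.8] max [ 66.4  37.5 148.2]
85 [   46     0   171   203 10709] min [-65.6 -42.8  89.3] max [ 66.3  37.4 148.1]
board x max, y range [-46.9 -25.4] [83.2 26.2] 219.84477467737804
```

View pics/w3.png

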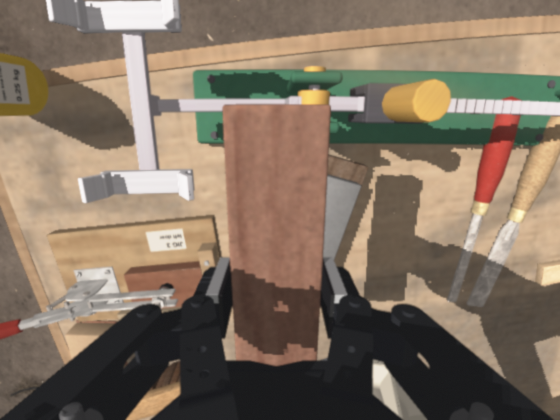

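Saddles visible at far (115,12) and near (135,185), and the poise at (415,103). The measured cradle is within about 1 mm of the first estimate. I'll move over it and start lowering.

```bash
python3 -m inch '[[0,0,0,0.703,-0.81,0,1],[0,0,0,0.703,-0.81,0,1],[0,0,0,0.703,-0.81,0,1],[0,0,0,0.703,-0.81,0,1],[0,0,0,0.703,-0.81,0,1],[0,0,0,0,0,0,1],[0,0,0,0,0,0,1]]'
python3 -m inch '[[0,0,0,0,0,0.8,1],[0,0,0,0,0,0.9,1],[0,0,0,0,0,0.6,1],[0,0,0,0,0,0.3,1],[0,0,0,0,0,0,1],[0,0,0,0,0,0,1]]'
python3 - <<'E'
from h import *
np.set_printoptions(precision=1,suppress=True)
f=grab_frame("top"); W=cloud(f); s=r.sense(); print(s["eef_pos"],s["tcp_rot"])
c=f["pixels"][175:260,140:260]; cv2.imwrite("pics/t2.png",cv2.resize(c,None,fx=6,fy=6,interpolation=cv2.INTER_CUBIC)[...,::-1])
E
```

```text
clock: 11.82
eef_pos: [490.6, 171.4, 225.4]
tcp_rot: [3.141, 0.0, -0.105]
contact_force: [-0.1, -0.3, -1.2]
opening: 0.513
grasp_force: 41.8
clock: 12.32
eef_pos: [489.6, 171.2, 161.0]
tcp_rot: [3.141, 0.0, -0.106]
contact_force: [0.3, -0.5, -1.3]
opening: 0.517
grasp_force: 41.7
[490.1 171.5 161.6] [-3.1 -0.  -0.1]
```

View pics/t2.png

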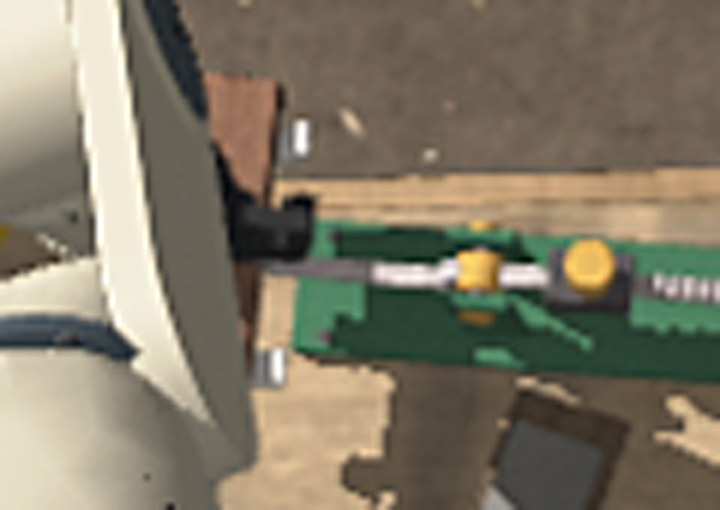

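The board, at (245,220), lies parallel inside the poise-side stops at (300,138) and (270,365). Lowering and releasing.

```bash
python3 -m inch '[[0,0,0,0,0,0.2,1],[0,0,0,0,0,0.2,1],[0,0,0,0,0,0.2,1],[0,0,0,0,0,0.2,1],[0,0,0,0,0,0.2,1],[0,0,0,0,0,0,1]]'
python3 -m inch '[[0,0,0,0,0,0.1,1],[0,0,0,0,0,0.1,1],[0,0,0,0,0,0,1]]'
```

```text
clock: 12.87
eef_pos: [489.1, 171.8, 134.7]
tcp_rot: [3.141, 0.001, -0.105]
contact_force: [-0.3, -0.3, -1.2]
opening: 0.521
grasp_force: 41.8
clock: 13.12
eef_pos: [489.6, 171.9, 130.4]
tcp_rot: [3.141, 0.0, -0.105]
contact_force: [-0.3, 0.4, -1.4]
opening: 0.515
grasp_force: 41.9
```

```bash
python3 -m inch '[[0,0,0,0,0,0,0.4],[0,0,0,0,0,0,0.3],[0,0,0,0,0,0,0.2],[0,0,0,0,0,0,0.2],[0,0,0,0,0,0,0.2],[0,0,0,0,0,0,0.2]]'
python3 -m inch '[[0,0,0,0,0,-0.3,0.2],[0,0,0,0,0,-0.7,0.2],[0,0,0,0,0,-1,0.2],[0,0,0,0,0,-1,0.2],[0,0,0,0,0,-1,0.2],[0,0,0,0,0,-0.5,0.2]]'
python3 -m inch '[[0,0,0,-0.8,0.8,0,0.2],[0,0,0,-0.8,0.8,0,0.2],[0,0,0,-0.8,0.8,0,0.2],[0,0,0,-0.8,0.8,0,0.2],[0,0,0,-0.3,0.8,0,0.3],[0,0,0,0,0,0,0.4],[0,0,0,0,0,0,0.4]]'
cat >> h.py <<'E'
Y=-0.101
def beamframe(W,o=(475.2,40.6)):
    L=W.copy(); R=np.array([[np.cos(Y),np.sin(Y)],[-np.sin(Y),np.cos(Y)]]); L[...,:2]=(W[...,:2]-np.array(o))@R.T; return L
E
python3 - <<'E'
from h import *
np.set_printoptions(precision=1,suppress=True)
f=grab_frame("wrist"); save(f,"w4"); W=cloud(f); s=r.sense(); print(s["eef_pos"],s["tcp_rot"])
L=beamframe(W); p=f["pixels"].astype(int)
m=(L[...,2]>108)&(L[...,2]<135)&(abs(L[...,0])<95)&(L[...,1]>95)&(L[...,1]<165)&(p[...,0]>p[...,2]+25)
q=L[m]; print("board",m.sum(),np.percentile(q,1,0),np.percentile(q,99,0)); print(cv2.minAreaRect(q[:,:2].astype(np.float32)))
A=np.c_[q[:,:2],np.ones(len(q))]; print("plane",np.linalg.lstsq(A,q[:,2],rcond=None)[0]*[1000,1000,1])
m=(L[...,2]>140)&(L[...,2]<200)&(abs(L[...,0])<25)&(L[...,1]>-90)&(L[...,1]<-30)
q=L[m]; print("poise",m.sum(),np.percentile(q,1,0),np.percentile(q,99,0)); t=q[q[:,2]>np.percentile(q[:,2],99)-4]; print("top",t.mean(0),t.min(0),t.max(0))
E
```

```text
clock: 13.62
eef_pos: [489.9, 172.0, 130.9]
tcp_rot: [-3.141, -0.0, -0.105]
contact_force: [0.9, -0.2, -0.0]
opening: 0.795
grasp_force: 0.0
clock: 14.12
eef_pos: [490.8, 172.3, 246.9]
tcp_rot: [-3.14, -0.004, -0.105]
contact_force: [-0.1, 0.9, -0.2]
opening: 0.798
grasp_force: 0.0
clock: 14.7
eef_pos: [392.0, 81.2, 244.0]
tcp_rot: [-3.141, -0.001, -0.107]
contact_force: [-0.1, -0.4, -0.7]
opening: 0.598
grasp_force: 0.0
[392.7  81.7 244. ] [-3.1 -0.  -0.1]
board 11514 [-82.5 110.4 117.8] [ 74.6 154.6 123.4]
((-4.075042724609375, 127.78560638427734), (66.30224609375, 161.87196350097656), 89.36991119384766)
plane [  0.7 -73.  130.3]
poise 1754 [-10.2 -57.4 142.4] [ 12.1 -35.6 180.8]
top [  1.4 -46.7 179.1] [-10.7 -58.7 176.8] [ 12.8 -35.  182.2]
```

View pics/w4.png

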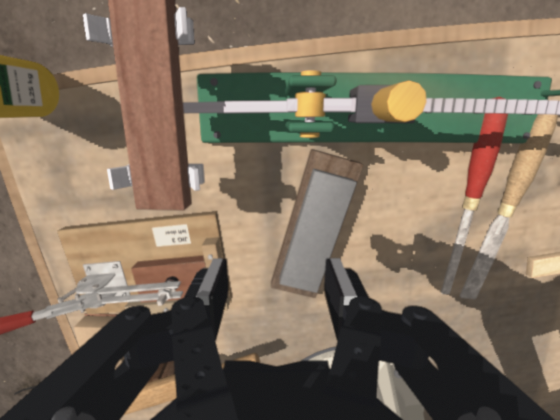

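The offcut lies flat in both saddles, visible at (150,105), with the beam down at the cradle end (board slope −0.073). The poise grip is at (405,102). Next I'll grasp the poise.

```bash
python3 -m inch '[[0,0,0,0.875,0.798,0,0.4],[0,0,0,0.875,0.798,0,0.4],[0,0,0,0.875,0.798,0,0.4],[0,0,0,0.875,0.798,0,0.4],[0,0,0,0,0,0,0.4],[0,0,0,0,0,0,0.4]]'
python3 -m inch '[[0,0,0,0,0,0.96,0.4],[0,0,0,0,0,0.96,0.4],[0,0,0,0,0,0.96,0.4],[0,0,0,0,0,0,0.4],[0,0,0,0,0,0,0.4]]'
python3 -m inch '[[0,0,0,0,0,0,0.55],[0,0,0,0,0,0,0.65],[0,0,0,0,0,0,0.8],[0,0,0,0,0,0,1],[0,0,0,0,0,0,1],[0,0,0,0,0,0,1]]' 25
```

```text
clock: 15.25
eef_pos: [472.2, -7.2, 243.1]
tcp_rot: [-3.141, 0.0, -0.107]
contact_force: [-0.4, 0.0, 0.4]
opening: 0.599
grasp_force: 0.0
clock: 15.67
eef_pos: [469.9, -6.0, 170.8]
tcp_rot: [3.142, 0.003, -0.104]
contact_force: [0.5, -0.4, -0.1]
opening: 0.598
grasp_force: 0.0
clock: 16.17
eef_pos: [471.5, -7.3, 172.1]
tcp_rot: [3.141, -0.002, -0.105]
contact_force: [-0.1, -4.9, 4.0]
opening: 0.275
grasp_force: 23.9
```

```bash
python3 -m inch '[[0,0,0,0,0,-0.16,1],[0,0,0,0,0,-0.16,1],[0,0,0,0,0,0,1]]'
python3 -m inch '[[0,0,0,0.003,0.64,-0.051,1],[0,0,0,0.003,0.64,-0.051,1],[0,0,0,0.003,0.64,-0.051,1],[0,0,0,0.003,0.64,-0.051,1],[0,0,0,0.003,0.64,-0.051,1],[0,0,0,0,0,0,1],[0,0,0,0,0,0,1]]'
python3 -m inch '[[0,0,0,0,0,0.15,1],[0,0,0,0,0,0.15,1],[0,0,0,0,0,0,1],[0,0,0,0,0,0,1]]'
```

```text
clock: 16.42
eef_pos: [471.0, -6.6, 179.8]
tcp_rot: [-3.141, -0.0, -0.106]
contact_force: [0.3, 0.4, -1.0]
opening: 0.273
grasp_force: 24.1
clock: 17.0
eef_pos: [462.6, -86.6, 185.5]
tcp_rot: [-3.141, 0.0, -0.107]
contact_force: [-0.4, -0.3, -1.4]
opening: 0.271
grasp_force: 25.8
clock: 17.33
eef_pos: [462.7, -85.8, 177.8]
tcp_rot: [-3.141, 0.001, -0.104]
contact_force: [-0.4, 0.1, -0.8]
opening: 0.271
grasp_force: 25.9
```

```bash
python3 -m inch '[[0,0,0,0,0,0.04,0.8],[0,0,0,0,0,0,0.6],[0,0,0,0,0,0,0.4],[0,0,0,0,0,0,0.4],[0,0,0,0,0,0,0.4]]'
python3 -m inch '[[0,0,0,0,0,-0.4,0.4],[0,0,0,0,0,-0.9,0.4],[0,0,0,0,0,-0.9,0.4],[0,0,0,-0.8,0,-0.6,0.4],[0,0,0,-0.8,0,0,0.4],[0,0,0,-0.8,0,0,0.4],[0,0,0,-0.6,0,0,0.4],[0,0,0,0,0,0,0.4]]'
python3 -m inch '[[0,0,0,0,0,0,0.4],[0,0,0,0,0,0,0.4],[0,0,0,0,0,0,0.4],[0,0,0,0,0,0,0.4],[0,0,0,0,0,0,0.4]]'
cat > meas.py <<'E'
from h import *
import sys
np.set_printoptions(precision=2,suppress=True)
s=r.sense(); print(s["clock"],s["eef_pos"])
for n in("wrist","top"):
    f=grab_frame(n); W=cloud(f); L=beamframe(W); p=f["pixels"].astype(int); save(f,sys.argv[1]+n)
    m=(L[...,2]>100)&(L[...,2]<145)&(abs(L[...,0])<90)&(L[...,1]>95)&(L[...,1]<165)&(p[...,0]>p[...,2]+25)
    if m.sum()>60:
        q=L[m]; A=np.c_[q[:,:2]-[0,132],np.ones(len(q))]; b=np.linalg.lstsq(A,q[:,2],rcond=None)[0]; print(n,"board",m.sum(),"z",b[2],"ang from z",(b[2]-130)/131,"slope",b[1],cv2.minAreaRect(q[:,:2].astype(np.float32)))
    m=(L[...,2]>140)&(L[...,2]<220)&(abs(L[...,0])<25)&(L[...,1]<-30)&(L[...,1]>-230)&(p[...,0]>p[...,2]+50)
    if m.sum()>20:
        q=L[m]; t=q[q[:,2]>np.percentile(q[:,2],95)-4]; print(n,"grip",m.sum(),np.percentile(q,2,0),np.percentile(q,98,0),"top",t.mean(0))
    m=(abs(L[...,0])<12)&(L[...,1]<-230)&(L[...,1]>-300)&(L[...,2]>70)&(p[...,0]>p[...,1]+70)&(p[...,0]>p[...,2]+70)
    if m.sum(): print(n,"pointer",m.sum(),np.median(L[m],0), L[m][np.argmin(L[m][:,1])])
    m=(abs(L[...,0])<7)&(L[...,1]<-95)&(L[...,1]>-240)&(L[...,2]>70)&(L[...,2]<150)
    if m.sum()>30:
        q=L[m]; c=np.polyfit(q[:,1],q[:,2],1); print(n,"bar",m.sum(),c)
E
python3 meas.py a
```

```text
clock: 17.75
eef_pos: [462.9, -86.5, 177.2]
tcp_rot: [-3.142, -0.0, -0.105]
contact_force: [0.5, 0.3, -0.3]
opening: 0.598
grasp_force: 0.0
clock: 18.42
eef_pos: [385.7, -78.3, 247.7]
tcp_rot: [-3.142, 0.001, -0.105]
contact_force: [-1.3, -0.4, -0.5]
opening: 0.602
grasp_force: 0.0
clock: 18.83
eef_pos: [388.8, -78.7, 247.1]
tcp_rot: [-3.142, 0.0, -0.105]
contact_force: [-0.6, -0.2, -0.4]
opening: 0.6
grasp_force: 0.0
18.8333 [388.77 -78.65 247.09]
wrist board 718 z 119.4970807954938 ang from z -0.0801749557595893 slope 0.3786531390279597 ((-25.198688507080078, 109.52698516845703), (17.518098831176758, 120.18421936035156), 81.69316864013672)
wrist grip 1209 [ -10.3  -138.73  181.22] [  10.62 -117.72  185.12] top [   0.31 -128.08  183.51]
wrist pointer 168 [   1.3  -269.72  130.51] [   0.36 -285.83  130.  ]
wrist bar 2235 [ -0.01 130.84]
top board 840 z 120.27500781181486 ang from z -0.07423658158919955 slope -0.008972080184967979 ((0.4940338134765625, 127.1834945678711), (170.83029174804688, 62.578895568847656), 0.30779749155044556)
top pointer 14 [   1.23 -272.72  129.99] [  -0.78 -284.31  134.44]
top bar 46 [ -0.12 102.88]
```

View pics/awrist.png

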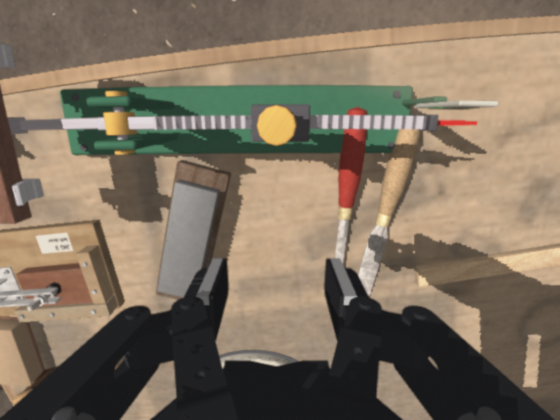

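The poise sits at (277,125) and the pointer at (455,123) is still high, at the −0.08 stop (pointer z 130). The offcut is heavier than the estimate, so I'll move out 4 notches.

```bash
python3 -m inch '[[0,0,0,0.99,0,0,0.4],[0,0,0,0.99,0,0,0.4],[0,0,0,0.99,0,0,0.4],[0,0,0,0,0,0.4,0.4],[0,0,0,0,0,0.9,0.4],[0,0,0,0,0,0.9,0.4],[0,0,0,0,0,0.56,0.4],[0,0,0,0,0,0,0.4]]'
python3 -m inch '[[0,0,0,0,0,0,0.55],[0,0,0,0,0,0,0.65],[0,0,0,0,0,0,0.8],[0,0,0,0,0,0,1],[0,0,0,0,0,0,1],[0,0,0,0,0,0,1]]' 25
python3 -m inch '[[0,0,0,0,0,-0.16,1],[0,0,0,0,0,-0.16,1],[0,0,0,0,0,0,1],[0,0,0,0.003,0.64,-0.051,1],[0,0,0,0.003,0.64,-0.051,1],[0,0,0,0,0,0,1],[0,0,0,0,0,0,1]]'
python3 -m inch '[[0,0,0,0,0,0.16,1],[0,0,0,0,0,0.16,1],[0,0,0,0,0,0,1],[0,0,0,0,0,0,1]]'
```

```text
clock: 19.6
eef_pos: [459.8, -86.0, 175.1]
tcp_rot: [-3.141, 0.006, -0.105]
contact_force: [-0.8, 0.6, -0.4]
opening: 0.603
grasp_force: 0.0
clock: 20.1
eef_pos: [462.5, -86.6, 178.8]
tcp_rot: [3.141, -0.001, -0.105]
contact_force: [0.3, -2.2, 0.7]
opening: 0.273
grasp_force: 24.5
clock: 20.68
eef_pos: [458.8, -118.5, 188.7]
tcp_rot: [-3.141, 0.0, -0.107]
contact_force: [-0.7, 0.4, -1.6]
opening: 0.27
grasp_force: 25.1
clock: 21.02
eef_pos: [458.8, -117.8, 180.3]
tcp_rot: [-3.141, 0.001, -0.105]
contact_force: [0.6, -0.1, -0.5]
opening: 0.272
grasp_force: 25.3
```

```bash
python3 -m inch '[[0,0,0,0,0,0.04,0.8],[0,0,0,0,0,0,0.6],[0,0,0,0,0,0,0.4],[0,0,0,0,0,0,0.4],[0,0,0,0,0,0,0.4]]'
python3 -m inch '[[0,0,0,0,0,-0.4,0.4],[0,0,0,0,0,-0.9,0.4],[0,0,0,0,0,-0.9,0.4],[0,0,0,-0.9,0,-0.6,0.4],[0,0,0,-0.9,0,0,0.4],[0,0,0,-0.9,0,0,0.4],[0,0,0,-0.3,0,0,0.4],[0,0,0,0,0,0,0.4]]'
python3 -m inch '[[0,0,0,0,0,0,0.4],[0,0,0,0,0,0,0.4],[0,0,0,0,0,0,0.4],[0,0,0,0,0,0,0.4],[0,0,0,0,0,0,0.4],[0,0,0,0,0,0,0.4]]'
python3 meas.py b
```

```text
clock: 21.43
eef_pos: [459.0, -118.2, 179.8]
tcp_rot: [-3.142, -0.0, -0.105]
contact_force: [0.4, 0.3, 0.1]
opening: 0.601
grasp_force: 0.0
clock: 22.1
eef_pos: [383.0, -110.2, 250.3]
tcp_rot: [3.141, -0.0, -0.106]
contact_force: [1.0, 0.3, -0.4]
opening: 0.595
grasp_force: 0.0
clock: 22.6
eef_pos: [384.6, -110.4, 249.5]
tcp_rot: [-3.141, 0.0, -0.105]
contact_force: [0.3, 0.2, 1.5]
opening: 0.602
grasp_force: 0.0
22.6 [ 384.55 -110.37  249.51]
wrist grip 979 [ -10.99 -178.37  150.53] [  10.22 -157.14  163.92] top [  -0.41 -168.25  162.26]
wrist pointer 130 [   1.18 -268.44   92.98] [   0.4  -285.03   91.18]
wrist bar 1808 [  0.08 123.02]
top board 869 z 138.70254442207624 ang from z 0.06643163680974232 slope 0.07722141376299874 ((0.26938629150390625, 131.65086364746094), (52.688201904296875, 170.17398071289062), 89.6711654663086)
top pointer 7 [   1.45 -273.13   91.08] [   2.05 -282.3    89.99]
```

The poise at 168 sits at the positive end and 136 at the negative end, so the balance is about 152. I'll grasp it at its lowered position, lift (the beam will rise to its −0.08 stop) and move it in two notches.

```bash
python3 -m inch '[[0,0,0,0.99,0.1,0,0.4],[0,0,0,0.99,0.1,0,0.4],[0,0,0,0.99,0.1,0,0.4],[0,0,0,0,0,0.6,0.4],[0,0,0,0,0,0.9,0.4],[0,0,0,0,0,0.9,0.4],[0,0,0,0,0,0.8,0.4],[0,0,0,0,0,0.5,0.4]]'
python3 -m inch '[[0,0,0,0,0,0,0.4],[0,0,0,0,0,0,0.55],[0,0,0,0,0,0,0.65],[0,0,0,0,0,0,0.8],[0,0,0,0,0,0,1],[0,0,0,0,0,0,1],[0,0,0,0,0,0,1]]' 25
```

```text
clock: 23.37
eef_pos: [456.5, -125.3, 155.2]
tcp_rot: [-3.141, 0.002, -0.105]
contact_force: [-0.2, -0.1, 0.8]
opening: 0.597
grasp_force: 0.0
clock: 23.95
eef_pos: [457.8, -125.6, 157.8]
tcp_rot: [-3.142, -0.001, -0.105]
contact_force: [0.6, 1.5, 1.7]
opening: 0.276
grasp_force: 24.8
```

```bash
python3 -m inch '[[0,0,0,0,-0.07,-0.31,1],[0,0,0,0,-0.07,-0.31,1],[0,0,0,0,-0.07,-0.31,1],[0,0,0,0,-0.07,-0.31,1],[0,0,0,0,0,0,1],[0,0,0,0,0,0,1],[0,0,0,0,0,0,1]]'
python3 meas.py c
```

```text
clock: 24.53
eef_pos: [458.0, -118.5, 188.2]
tcp_rot: [-3.142, -0.0, -0.105]
contact_force: [1.1, 0.4, -0.5]
opening: 0.267
grasp_force: 24.8
24.5333 [ 457.98 -118.55  188.19]
wrist grip 3148 [ -10.28 -170.65  152.03] [  10.81 -149.67  192.97] top [   0.23 -160.55  191.76]
wrist pointer 320 [   1.84 -267.41  133.75] [   2.15 -285.96  132.11]
wrist bar 4053 [ -0.06 120.93]
top board 838 z 118.81405302146715 ang from z -0.08538890823307523 slope -0.02342544775880917 ((0.724029541015625, 126.47567749023438), (171.3782958984375, 61.8317756652832), 0.42020973563194275)
top pointer 10 [   1.28 -270.76  133.28] [   2.65 -284.39  131.63]
top bar 40 [ -0.09 113.73]
```

View pics/cwrist.png

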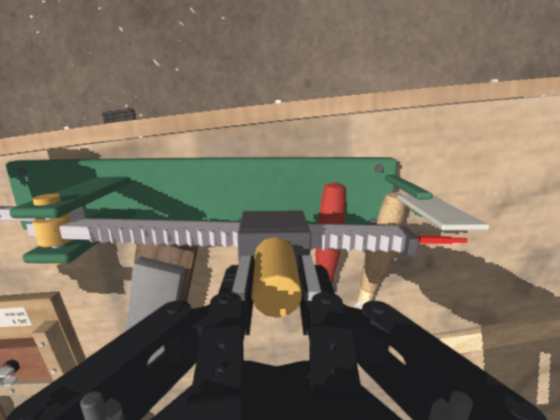

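The poise (275,275) is held above the bar and the beam is at its upper stop: the pointer reads 133.7. So the earlier readings were free ones, about ∓0.07, and 152 should balance.

```bash
python3 -m inch '[[0,0,0,0.002,-0.32,0.026,1],[0,0,0,0.002,-0.32,0.026,1],[0,0,0,0,0,0,1],[0,0,0,0,0,0,1],[0,0,0,0,0,0.16,1],[0,0,0,0,0,0.16,1],[0,0,0,0,0,0,1],[0,0,0,0,0,0,1]]'
python3 -m inch '[[0,0,0,0,0,0.04,0.8],[0,0,0,0,0,0,0.6],[0,0,0,0,0,0,0.4],[0,0,0,0,0,0,0.4],[0,0,0,0,0,0,0.4]]'
python3 -m inch '[[0,0,0,0,0,-0.4,0.4],[0,0,0,0,0,-0.9,0.4],[0,0,0,0,0,-0.9,0.4],[0,0,0,-0.9,0,-0.6,0.4],[0,0,0,-0.9,0,0,0.4],[0,0,0,-0.9,0,0,0.4],[0,0,0,-0.3,0,0,0.4],[0,0,0,0,0,0,0.4]]'
python3 -m inch '[[0,0,0,0,0,0,0.4],[0,0,0,0,0,0,0.4],[0,0,0,0,0,0,0.4],[0,0,0,0,0,0,0.4],[0,0,0,0,0,0,0.4],[0,0,0,0,0,0,0.4],[0,0,0,0,0,0,0.4],[0,0,0,0,0,0,0.4]]'
python3 meas.py d; python3 -c "
from h import *
import time
f=grab_frame('wrist');save(f,'e')"
```

```text
clock: 25.3
eef_pos: [459.7, -102.8, 178.5]
tcp_rot: [-3.141, 0.001, -0.105]
contact_force: [-0.4, 0.8, -0.5]
opening: 0.27
grasp_force: 24.9
clock: 25.72
eef_pos: [459.8, -102.8, 178.0]
tcp_rot: [3.142, -0.0, -0.105]
contact_force: [-1.2, -0.4, -0.2]
opening: 0.598
grasp_force: 0.0
clock: 26.38
eef_pos: [384.0, -94.7, 248.5]
tcp_rot: [3.141, -0.0, -0.105]
contact_force: [0.0, -0.0, 1.0]
opening: 0.601
grasp_force: 0.0
clock: 27.05
eef_pos: [385.3, -94.9, 247.8]
tcp_rot: [-3.142, 0.0, -0.105]
contact_force: [-0.2, -0.5, -0.9]
opening: 0.599
grasp_force: 0.0
27.05 [385.32 -94.88 247.83]
wrist grip 1133 [ -10.77 -148.76  177.17] [  10.16 -128.37  180.33] top [  -0.34 -138.56  178.88]
wrist pointer 195 [   1.19 -268.    120.49] [   0.43 -285.71  120.53]
wrist bar 2054 [  0.01 127.87]
top board 855 z 125.12420188137297 ang from z -0.03721983296661856 slope 0.014605708554473296 ((0.12029266357421875, 127.04085540771484), (63.74622344970703, 170.0386962890625), 89.82929992675781)
top pointer 13 [   0.43 -267.46  119.97] [   1.43 -285.69  119.1 ]
```

View pics/e.png

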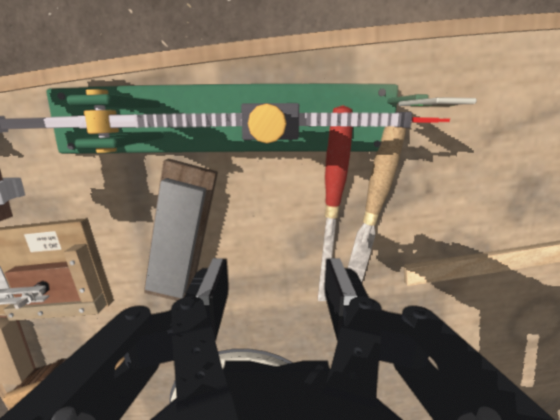

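The poise now sits at (267,123) and the pointer at (430,120) is about −0.037. The grip position shows it is in notch 144, because it leaned in the grasp, so it needs one notch outward.

```bash
python3 -m inch '[[0,0,0,1,-0.095,0,0.4],[0,0,0,1,-0.095,0,0.4],[0,0,0,1,-0.095,0,0.4],[0,0,0,0,0,0.5,0.4],[0,0,0,0,0,0.9,0.4],[0,0,0,0,0,0.9,0.4],[0,0,0,0,0,0.7,0.4],[0,0,0,0,0,0,0.4]]'
python3 -m inch '[[0,0,0,0,0,0,0.55],[0,0,0,0,0,0,0.65],[0,0,0,0,0,0,0.8],[0,0,0,0,0,0,1],[0,0,0,0,0,0,1],[0,0,0,0,0,0,1]]' 25
python3 -m inch '[[0,0,0,0,0,-0.3,1],[0,0,0,0,0,-0.3,1],[0,0,0,0,0,0,1],[0,0,0,0,0,0,1]]'
```

```text
clock: 27.87
eef_pos: [458.5, -95.2, 170.0]
tcp_rot: [-3.141, 0.005, -0.105]
contact_force: [-1.2, 0.7, 0.1]
opening: 0.599
grasp_force: 0.0
clock: 28.37
eef_pos: [461.1, -96.0, 173.6]
tcp_rot: [3.141, -0.002, -0.105]
contact_force: [-0.1, -2.7, 0.7]
opening: 0.272
grasp_force: 24.6
clock: 28.7
eef_pos: [460.8, -95.6, 188.5]
tcp_rot: [-3.141, -0.001, -0.105]
contact_force: [1.5, 0.3, -1.1]
opening: 0.273
grasp_force: 24.3
```

```bash
python3 -m inch '[[0,0,0,0,0.16,-0.012,1],[0,0,0,0,0.16,-0.012,1],[0,0,0,0,0,0,1],[0,0,0,0,0,0,1],[0,0,0,0,0,0.17,1],[0,0,0,0,0,0.17,1],[0,0,0,0,0,0,1],[0,0,0,0,0,0,1]]'
python3 -m inch '[[0,0,0,0,0,0.04,0.8],[0,0,0,0,0,0,0.6],[0,0,0,0,0,0,0.4],[0,0,0,0,0,0,0.4],[0,0,0,0,0,0,0.4]]'
python3 -m inch '[[0,0,0,0,0,-0.4,0.4],[0,0,0,0,0,-0.9,0.4],[0,0,0,0,0,-0.9,0.4],[0,0,0,-0.9,0,-0.6,0.4],[0,0,0,-0.9,0,0,0.4],[0,0,0,-0.9,0,0,0.4],[0,0,0,-0.3,0,0,0.4],[0,0,0,0,0,0,0.4]]'
python3 -m inch '[[0,0,0,0,0,0,0.4],[0,0,0,0,0,0,0.4],[0,0,0,0,0,0,0.4],[0,0,0,0,0,0,0.4],[0,0,0,0,0,0,0.4],[0,0,0,0,0,0,0.4],[0,0,0,0,0,0,0.4],[0,0,0,0,0,0,0.4]]'
python3 meas.py g
python3 - <<'E'
from h import *
f=grab_frame('scene'); c=cv2.resize(f["pixels"][165:250,170:330],None,fx=5,fy=5,interpolation=cv2.INTER_CUBIC); cv2.imwrite("pics/gs.png",c[...,::-1])
E
```

```text
clock: 29.37
eef_pos: [459.8, -103.7, 179.7]
tcp_rot: [3.141, 0.0, -0.105]
contact_force: [1.5, -1.0, -0.2]
opening: 0.273
grasp_force: 25.2
clock: 29.78
eef_pos: [459.5, -103.5, 179.0]
tcp_rot: [-3.141, 0.001, -0.105]
contact_force: [0.4, -0.2, 0.4]
opening: 0.597
grasp_force: 0.0
clock: 30.45
eef_pos: [383.9, -95.5, 249.6]
tcp_rot: [3.142, -0.0, -0.105]
contact_force: [0.1, -0.4, -0.3]
opening: 0.6
grasp_force: 0.0
clock: 31.12
eef_pos: [385.3, -95.7, 248.9]
tcp_rot: [-3.142, 0.0, -0.105]
contact_force: [0.0, -0.8, -0.9]
opening: 0.596
grasp_force: 0.0
31.1167 [385.26 -95.75 248.94]
wrist grip 1068 [ -11.12 -158.65  172.45] [   9.77 -138.32  175.64] top [  -0.36 -148.56  174.19]
wrist pointer 156 [   1.61 -269.09  111.8 ] [   0.18 -285.97  110.34]
wrist bar 1958 [  0.03 125.98]
top board 856 z 129.4956973485491 ang from z -0.003849638560693889 slope 0.03483522252200544 ((-0.7345199584960938, 131.7447509765625), (171.00413513183594, 61.227420806884766), 4.319400310516357)
top pointer 8 [   1.6  -269.85  107.89] [   2.65 -280.62  107.58]
```

View pics/gs.png

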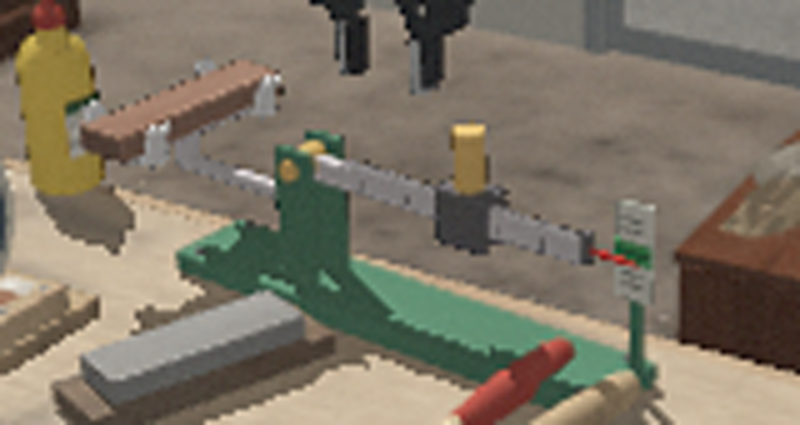

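The pointer tip at (630,260) reaches the green band at (632,250). Measured pointer height is about 110 mm, which is level. The board sits flat in both saddles, the poise is upright and seated, and the gripper is clear.

```bash
python3 -c "
from rig import r
print(r.sign_off())"
```

```text
the job is handed in; nothing more can be done
None
```

I handed the job in at about 31 s: the offcut lies flat in the cradle, the poise sits in the 152 mm notch, and the pointer measured level in the green band, with the glue bottle and tape never approached.

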